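# Roll-test the rolling pins and reject the one that rocks

## Task

One of the three wooden rolling pins is worn out of round. Press closed fingertips lightly on top of the pins, one after another, and roll each about 2 cm across the marble slab, never bearing down on it with more than 25 N: a true pin stays where it was rolled to, the worn one lifts, pushes back and rocks back. Lay the one that rocks in the shallow steel pan, leave the two true ones lying still on the slab where they were rolled to, and leave the bowl and the ring cutters where they are.

Things in the scene. Friction and masses are not known exactly. Their poses are not given: they have to be found in the camera images.
- pin_a: One of three plain wooden dowel rolling pins on the slab, 120 mm long, 34 mm high as it lies, 80 to 170 g. Origin on its axis at mid-length, y along the pin, z starts vertical. It may be round, or worn oval (34 by 38 mm, lying on its flatter side, up to 4 mm taller after a quarter turn), which lifts and pushes back under the fingers and rocks back when let go (rolled just 29 mm it may balance on its high side).
- pin_b: One of three plain wooden dowel rolling pins on the slab, 120 mm long, 34 mm high as it lies, 80 to 170 g. Origin on its axis at mid-length, y along the pin, z starts vertical. It may be round, or worn oval (34 by 38 mm, lying on its flatter side, up to 4 mm taller after a quarter turn), which lifts and pushes back under the fingers and rocks back when let go (rolled just 29 mm it may balance on its high side).
- pin_c: One of three plain wooden dowel rolling pins on the slab, 120 mm long, 34 mm high as it lies, 80 to 170 g. Origin on its axis at mid-length, y along the pin, z starts vertical. It may be round, or worn oval (34 by 38 mm, lying on its flatter side, up to 4 mm taller after a quarter turn), which lifts and pushes back under the fingers and rocks back when let go (rolled just 29 mm it may balance on its high side).
- slab: Fixed white marble slab, 320 mm along its x, 500 mm along its y, 20 mm thick, flat. Origin at the centre of its underside, so its top is 20 mm above the origin. At the start the pins lie across its near half in three lanes about 160 mm apart along its y, their axes within about 9 degrees of its y axis, with free slab on the +x side (away from the robot) of each pin for rolling.
- pan: Fixed open shallow rectangular steel pan beside the slab, left or right: 210 mm along its x, 170 mm along its y, 55 mm high, walls and floor 4 to 5 mm thick. Origin at the centre of its underside, on the table top.
- bowl: Loose white ceramic mixing bowl, 170 mm across, 75 mm high, on the other side of the slab from the pan; not to be disturbed. Origin at the centre of its underside.
- cutter_big: Loose steel ring cutter, 60 mm across, 35 mm high, standing near the slab's far edge; not to be disturbed. Origin at the centre of its underside.
- cutter_small: Loose steel ring cutter, 44 mm across, 35 mm high, standing near the slab's far edge; not to be disturbed. Origin at the centre of its underside.
Mind the look-alikes: they are no part of the job. Leave any pink or purple look-alike of the pin_c alone.

How it is judged:
On the way, in this order (a step that is already met when the one before it is completed fails the run):
1. a pin is rolled by at least 0.45 rad on the slab under pressing fingertips (((angle between pin_a's own z axis and vertical above 0.45 rad and contact force between the fingers and pin_a above 1 N and contact force between pin_a and slab above 2.5 N) or (angle between pin_b's own z axis and vertical above 0.45 rad and contact force between the fingers and pin_b above 1 N and contact force between pin_b and slab above 2.5 N) or (angle between pin_c's own z axis and vertical above 0.45 rad and contact force between the fingers and pin_c above 1 N and contact force between pin_c and slab above 2.5 N))), for 0.1 s.
2. another pin is rolled so too, while a true one already rolled rests on the slab, turned from its start ((((angle between pin_a's own z axis and vertical above 0.45 rad and contact force between the fingers and pin_a above 1 N and contact force between pin_a and slab above 2.5 N) and ((angle between pin_b's own z axis and vertical between 0.35 and 2.79 rad and angle between pin_b's own y axis and vertical above 1.45 rad and linear speed of pin_b below 0.03 m/s and x of pin_b in the frame of slab between -0.16 and 0.16 m and y of pin_b in the frame of slab between -0.25 and 0.25 m and z of pin_b in the frame of slab between 0.034 and 0.0382 m) or (angle between pin_c's own z axis and vertical between 0.35 and 2.79 rad and angle between pin_c's own y axis and vertical above 1.45 rad and linear speed of pin_c below 0.03 m/s and x of pin_c in the frame of slab between -0.16 and 0.16 m and y of pin_c in the frame of slab between -0.25 and 0.25 m and z of pin_c in the frame of slab between 0.034 and 0.0382 m))) or ((angle between pin_b's own z axis and vertical above 0.45 rad and contact force between the fingers and pin_b above 1 N and contact force between pin_b and slab above 2.5 N) and ((angle between pin_a's own z axis and vertical between 0.35 and 2.79 rad and angle between pin_a's own y axis and vertical above 1.45 rad and linear speed of pin_a below 0.03 m/s and x of pin_a in the frame of slab between -0.16 and 0.16 m and y of pin_a in the frame of slab between -0.25 and 0.25 m and z of pin_a in the frame of slab between 0.034 and 0.0382 m) or (angle between pin_c's own z axis and vertical between 0.35 and 2.79 rad and angle between pin_c's own y axis and vertical above 1.45 rad and linear speed of pin_c below 0.03 m/s and x of pin_c in the frame of slab between -0.16 and 0.16 m and y of pin_c in the frame of slab between -0.25 and 0.25 m and z of pin_c in the frame of slab between 0.034 and 0.0382 m))) or ((angle between pin_c's own z axis and vertical above 0.45 rad and contact force between the fingers and pin_c above 1 N and contact force between pin_c and slab above 2.5 N) and ((angle between pin_a's own z axis and vertical between 0.35 and 2.79 rad and angle between pin_a's own y axis and vertical above 1.45 rad and linear speed of pin_a below 0.03 m/s and x of pin_a in the frame of slab between -0.16 and 0.16 m and y of pin_a in the frame of slab between -0.25 and 0.25 m and z of pin_a in the frame of slab between 0.034 and 0.0382 m) or (angle between pin_b's own z axis and vertical between 0.35 and 2.79 rad and angle between pin_b's own y axis and vertical above 1.45 rad and linear speed of pin_b below 0.03 m/s and x of pin_b in the frame of slab between -0.16 and 0.16 m and y of pin_b in the frame of slab between -0.25 and 0.25 m and z of pin_b in the frame of slab between 0.034 and 0.0382 m))))), for 0.1 s.
At the end, for the whole second after the job is handed in: The pin that rocks lies at rest inside the steel pan, below its rim; the two true pins lie flat and at rest on the slab, each turned 0.35 to 2.79 rad from its start attitude (6 to 47 mm of rolling) with its axis no more than 1 mm higher than at the start, as only a round pin can rest ((((x of pin_a in the frame of pan between -0.1 and 0.1 m and y of pin_a in the frame of pan between -0.08 and 0.08 m and z of pin_a in the frame of pan between 0 and 0.055 m and linear speed of pin_a below 0.03 m/s) and (angle between pin_b's own z axis and vertical between 0.35 and 2.79 rad and angle between pin_b's own y axis and vertical above 1.45 rad and linear speed of pin_b below 0.03 m/s and x of pin_b in the frame of slab between -0.16 and 0.16 m and y of pin_b in the frame of slab between -0.25 and 0.25 m and z of pin_b in the frame of slab between 0.034 and 0.0382 m) and (angle between pin_c's own z axis and vertical between 0.35 and 2.79 rad and angle between pin_c's own y axis and vertical above 1.45 rad and linear speed of pin_c below 0.03 m/s and x of pin_c in the frame of slab between -0.16 and 0.16 m and y of pin_c in the frame of slab between -0.25 and 0.25 m and z of pin_c in the frame of slab between 0.034 and 0.0382 m)) or ((x of pin_b in the frame of pan between -0.1 and 0.1 m and y of pin_b in the frame of pan between -0.08 and 0.08 m and z of pin_b in the frame of pan between 0 and 0.055 m and linear speed of pin_b below 0.03 m/s) and (angle between pin_a's own z axis and vertical between 0.35 and 2.79 rad and angle between pin_a's own y axis and vertical above 1.45 rad and linear speed of pin_a below 0.03 m/s and x of pin_a in the frame of slab between -0.16 and 0.16 m and y of pin_a in the frame of slab between -0.25 and 0.25 m and z of pin_a in the frame of slab between 0.034 and 0.0382 m) and (angle between pin_c's own z axis and vertical between 0.35 and 2.79 rad and angle between pin_c's own y axis and vertical above 1.45 rad and linear speed of pin_c below 0.03 m/s and x of pin_c in the frame of slab between -0.16 and 0.16 m and y of pin_c in the frame of slab between -0.25 and 0.25 m and z of pin_c in the frame of slab between 0.034 and 0.0382 m)) or ((x of pin_c in the frame of pan between -0.1 and 0.1 m and y of pin_c in the frame of pan between -0.08 and 0.08 m and z of pin_c in the frame of pan between 0 and 0.055 m and linear speed of pin_c below 0.03 m/s) and (angle between pin_a's own z axis and vertical between 0.35 and 2.79 rad and angle between pin_a's own y axis and vertical above 1.45 rad and linear speed of pin_a below 0.03 m/s and x of pin_a in the frame of slab between -0.16 and 0.16 m and y of pin_a in the frame of slab between -0.25 and 0.25 m and z of pin_a in the frame of slab between 0.034 and 0.0382 m) and (angle between pin_b's own z axis and vertical between 0.35 and 2.79 rad and angle between pin_b's own y axis and vertical above 1.45 rad and linear speed of pin_b below 0.03 m/s and x of pin_b in the frame of slab between -0.16 and 0.16 m and y of pin_b in the frame of slab between -0.25 and 0.25 m and z of pin_b in the frame of slab between 0.034 and 0.0382 m)))); the robot touches nothing.
It fails at once if a pin is pressed against the slab with more than 25 N (contact force between any of pin_a, pin_b, pin_c and slab above 25 N).
It fails at once if the bowl or a ring cutter is shifted by more than 20 mm (distance of any of bowl, cutter_big, cutter_small from where it was at the start of the episode above 0.02 m).
It also fails if it takes over 67 s, if anything falls off the work surface, if the arm or the gripper's body presses on something with over 40 N, if the wrist force passes 120 N, or if a joint passes its speed limit or range.

## Robot

A 6-joint arm with a two-finger parallel gripper is mounted at the origin on the work surface. World frame = base frame: x ahead of the robot, y to its left, z up, the work surface at z = 0. Lengths are in m, angles in rad, forces in N, time in s.
With the tool pointing down it reaches from about 0.4 to 0.825 m from the base axis. Payload 7 kg.
Tool frame: the origin (TCP) lies on the mounting face of the last link; the fingertips stand arm.tcp_to_tips ahead of it and the grasp point (between the pads) lies 159 mm ahead of it (arm.tcp_to_tips is the distance from the TCP to the fingertips, in m); z points along the fingers, y is the direction in which the jaws open and shut (so a half turn about z gives the same grasp; the last joint's range is limited). The gripper opens to 88 mm and grips with 3 to 60 N. Pads are 19 mm wide; open, the fingers measure 130 mm over their backs; the gripper's body (78 mm by 193 mm) begins 47 mm behind the grasp point.
Start: joints at [-1.008, 0.359, 0.012, 0, -1.224, -0.288], TCP at [0.183, -0.65, 0.405] pointing down, gripper open.
Joint ranges: [-3.07, 3.07], [-1.43, 2.12], [-1.02, 1.25], [-3.03, 1.67], [-3.05, -0], [-3.03, 3.03]. Speed limits (rad/s): [2.39, 2.39, 3.01, 3.14, 3.14, 3.14].

## Interface

Orientations are given as [roll, pitch, yaw] about the fixed x, y, z axes, in that order (R = Rz(yaw) Ry(pitch) Rx(roll)).
In Python, from station import arm, cams, job_done, finder gives the robot as it stands.
- The arm moves only by the tool play_rows, never from a script. Its argument "targets" is a list that holds one entry, the list of rows, each a list of 4 numbers: the shift along the tool's x, y, z in m, then the turn about the tool's z in degrees. A call has 1 to 5 rows; each row is the pose to reach, as a shift and turn from the pose commanded when the call began, along the tool's axes at that moment; what a row does not reach only later rows make up. A row lasts 1/8 s, in which the tool goes at most 62.5 mm and 10.7 degrees, less where a joint would pass 70% of its speed; a pose out of reach is approached as far as the arm can. A call with a gripper value outside its range is refused whole. "grip" is the closure in counts, from 0 (fully open) to 255 (shut), set as the call begins (left out, the last holds). The fingers move at their own pace and stop on an object; "newtons" is the grip in N (left out, the last holds). Time passes only in rows, so rows that repeat a pose let the fingers close. It gives the time, the measured TCP pose, the force and the opening at its end, in the units of the state.
- arm.get_state(): the state, without advancing time (a new reading comes with each control period).
- cams.grab_frame(name): name is "side" or "top" or "wrist"; returns (picture, depth): 480x640x3 uint8, red, green, blue; 480x640 float32, m along the optical axis (not along the pixel's ray), 0 where there is no reading.
- cams.camera_params(name): a dict with "intrinsics" (3x3 intrinsics, pixels), "D" ([k1, k2, p1, p2, k3] as OpenCV has them; the pictures are not rectified), "position" and "attitude" of the camera in the world. Camera axes: x right, y down, z forward; pixel columns grow to the right and rows downward; lengths in m; the calibration is good to about 2 mm. A picture is of the moment at which its call begins: read the wrist's pose just before it. camera_params takes no time and is no camera call; for the wrist camera it gives the pose at the moment of the call.
- job_done(): hands the job in, once; it reports no verdict.
Trained networks look in the newest picture that a camera, given by its name, has taken for a name from the list of things; names that differ only in an ending like _2 or _b are one class to them, and where a whole thing is asked for, a point or a joint stands for the part that bears it (a point fixed in the world has none). Each returns a list of dicts, best first, with "score" (0 to 1); they miss things now and then, are a little off and sometimes report something else, mostly with a low value. They report only what shows in the picture. A call takes as long as a camera call. They do not tell look-alikes from the thing itself.
- finder.find_in(camera, query): "xyz" ([x, y, z] in m, in world coordinates, good to about 4 mm: the middle of the surface that is visible of it).
- finder.masks_of(camera, query): "mask" (480x640 bool, what is visible of it).
The state is a dict: "t": time; "q": joint angles; "qd": joint speeds; "joint_efforts": joint torques, N m; "eef_pos": TCP position; "ee_rot": TCP orientation; "force": force on the tool from outside, world axes, zero at the start; "moment": the same for the moment, N m; "width": finger opening in m.
Only numpy, scipy, OpenCV 4.12 (cv2) and the standard library are available. Lean on these libraries where they do the work, as an engineer would, in place of code of your own. Each camera call takes 0.05 s, during which the arm holds its last target. There are 200 camera calls.

## Working session

There is one attempt and no reset: what is moved stays moved. The work goes in short steps, Python scripts to look and compute and a tool call to move; the robot and the scene stay as the last step left them, time stands still between calls to the robot, and variables do not carry over. Pictures are saved under pics/ and viewed, about 8 in all and at most 12, crops included, and the job is handed in when it is done.

Besides the shell and the picture viewer there is one more tool, called after "Call:" as name([rows], argument=value, ...), one row to a line, values as JSON. play_rows: Moves the arm, as the interface text tells. Its arguments: {"type":"object","properties":{"targets":{"type":"array","items":{"type":"array","items":{"type":"array","items":{"type":"number"}}}},"grip":{"type":"number"},"newtons":{"type":"number"}},"required":["targets"]}

```bash
ls; mkdir -p pics; python3 - <<'E'
from station import arm,cams,finder
import cv2,numpy as np
s=arm.get_state();print({k:(np.round(v,4) if not isinstance(v,str) else v) for k,v in s.items()},arm.tcp_to_tips)
for n in ("top","side"):
    p,d=cams.grab_frame(n);cv2.imwrite(f"pics/{n}0.png",p[:,:,::-1])
    c=cams.camera_params(n);print(n,c)
    for q in ("pin_a","slab","pan","bowl","cutter_big"):
        print(q,[(round(r["score"],2),np.round(r["xyz"],3).tolist()) for r in finder.find_in(n,q)])
E
```

```text
pics
{'t': np.float64(0.0), 'q': array([-1.0079e+00,  3.5940e-01,  1.1000e-02, -3.0000e-04, -1.2241e+00,
       -2.8810e-01]), 'qd': array([ 0.0008,  0.0002,  0.0007, -0.0001, -0.0008,  0.0027]), 'joint_efforts': array([ 4.00000e-04, -5.82723e+01,  2.93062e+01,  6.99730e+00,
        7.10000e-03, -2.00000e-04]), 'eef_pos': array([ 0.1831, -0.6495,  0.4037]), 'ee_rot': array([ 3.1399e+00, -2.0000e-04, -2.8670e+00]), 'force': array([ 0.2493, -0.1349,  0.0447]), 'moment': array([ 0.0235, -0.0259, -0.0153]), 'width': np.float64(0.0878)} 0.1781
top {'intrinsics': array([[461.76922765,   0.        , 327.62621405],
       [  0.        , 461.76922765, 240.25248678],
       [  0.        ,   0.        ,   1.        ]]), 'D': array([-0.02662862,  0.        ,  0.        ,  0.        ,  0.        ]), 'position': array([0.29217865, 0.0136259 , 0.96156345]), 'attitude': array([-2.94441093, -0.02002608, -1.56644458])}
pin_a [(0.94, [0.245, 0.359, 0.031]), (0.93, [0.503, 0.004, 0.051]), (0.85, [0.312, 0.179, 0.027]), (0.77, [0.505, 0.149, 0.052]), (0.7, [0.465, -0.166, 0.054]), (0.66, [0.694, 0.349, 0
[... 339 characters left out ...]
        , 501.7711278 , 239.39492972],
       [  0.        ,   0.        ,   1.        ]]), 'D': array([0.01721125, 0.        , 0.        , 0.        , 0.        ]), 'position': array([0.32890579, 0.83920586, 0.71959663]), 'attitude': array([-2.23247604e+00, -1.11085601e-03, -2.96469431e+00])}
pin_a [(0.9, [0.502, 0.016, 0.052]), (0.83, [0.316, 0.195, 0.032]), (0.81, [0.688, 0.36, 0.034]), (0.74, [0.246, 0.383, 0.033]), (0.73, [0.469, -0.148, 0.051]), (0.67, [0.503, 0.167, 0.051])]
slab [(0.76, [0.56, 0.08, 0.02])]
pan [(0.64, [0.498, 0.395, 0.003]), (0.24, [0.462, -0.146, 0.052])]
bowl [(0.62, [0.471, -0.434, 0.049]), (0.23, [0.499, 0.394, 0.005])]
cutter_big [(0.64, [0.682, 0.076, 0.041])]
```

View pics/top0.png

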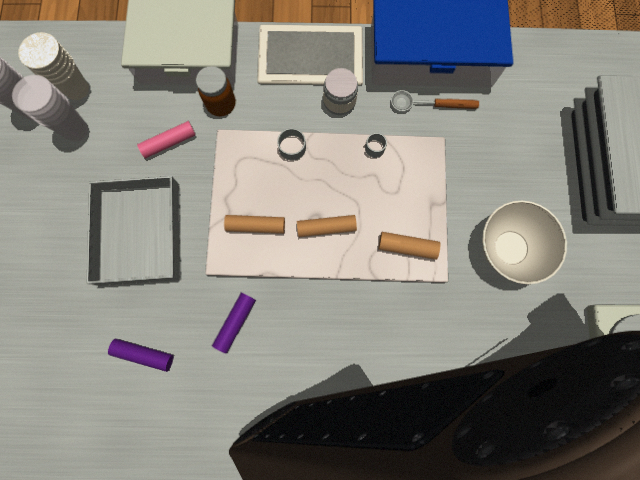

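```bash
cat > h.py <<'E'
from station import arm,cams,finder
import cv2,numpy as np
from scipy.spatial.transform import Rotation as R
def world(cam,d,uv):
    c=cams.camera_params(cam);uv=np.asarray(uv,float)
    n=cv2.undistortPoints(uv.reshape(-1,1,2),c["intrinsics"],c["D"]).reshape(-1,2)
    z=d[uv[:,1].astype(int),uv[:,0].astype(int)]
    P=np.c_[n*z[:,None],z]
    return (R.from_euler('xyz',c["attitude"]).apply(P)+c["position"])[z>0]
def pins(cam="top",save=None):
    "pins on slab from depth: centre, yaw of axis, top height, length"
    p,d=cams.grab_frame(cam)
    if save: cv2.imwrite(save,p[:,:,::-1])
    v,u=np.mgrid[0:480,0:640];uv=np.c_[u.ravel(),v.ravel()]
    uv=uv[d.ravel()>0];P=world(cam,d,uv)
    return p,d,uv,P
def pin_fit(P,xy,r=.085,zmin=.032,zmax=.065):
    Q=P[(np.hypot(*(P[:,:2]-xy).T)<r)&(P[:,2]>zmin)&(P[:,2]<zmax)]
    (cx,cy),(w,h),a=cv2.minAreaRect((Q[:,:2]*1000).astype(np.float32))
    b=cv2.boxPoints(((cx,cy),(w,h),a));e=[b[1]-b[0],b[2]-b[1]];e=max(e,key=np.linalg.norm)
    yaw=np.degrees(np.arctan2(e[1],e[0]))%180
    ax=np.array([np.cos(np.radians(yaw)),np.sin(np.radians(yaw))])
    return dict(c=(round(cx/1000,4),round(cy/1000,4)),size=(round(w),round(h)),yaw=round(yaw,1),top=round(float(np.percentile(Q[:,2],98)),4),n=len(Q),med=np.round(np.median(Q,0),4).tolist())
E
python3 - <<'E'
from h import *
p,d,uv,P=pins()
for xy in ((.503,.004),(.505,.149),(.465,-.166)):print(pin_fit(P,np.array(xy)))
S=P[(abs(P[:,2]-.02)<.004)&(P[:,0]>.35)&(P[:,0]<.8)&(abs(P[:,1])<.3)]
print(np.percentile(S,[1,50,99],axis=0))
W=P[(abs(P[:,2]-.053)<.006)&(P[:,1]>.26)];print("pan rim",cv2.minAreaRect(W[:,:2].astype(np.float32)))
E
```

```text
{'c': (0.5066, 0.0135), 'size': (41, 151), 'yaw': np.float32(92.5), 'top': 0.0556, 'n': 1002, 'med': [0.5039, 0.0014, 0.0506]}
{'c': (0.5093, 0.1465), 'size': (121, 34), 'yaw': np.float32(88.1), 'top': 0.0556, 'n': 997, 'med': [0.5063, 0.1458, 0.0504]}
{'c': (0.4671, -0.1695), 'size': (121, 38), 'yaw': np.float32(80.9), 'top': 0.056, 'n': 1110, 'med': [0.465, -0.1682, 0.0512]}
[[ 0.40272129 -0.25255899  0.01624564]
 [ 0.56552661 -0.00676723  0.01949502]
 [ 0.72088833  0.2390857   0.02328732]]
pan rim ((0.6152505278587341, 0.4703008532524109), (0.4130929410457611, 0.46052804589271545), 89.03726196289062)
```

The three wooden pins lie on the slab at about (255,225), (326,226) and (409,245). The pink stick at (166,139) and the purple ones at (234,322) and (140,354) are off the slab, so they are the look-alikes. The pan is on the left at (132,230), the bowl on the right at (525,243), and the cutters at (291,145) and (375,146). Next I measure with masks and check one enlarged crop.

```bash
cat >> h.py <<'E'
def fit_masks(cam="top",q="pin_a",zlo=.045,save=None,box=(.38,.8,-.28,.28)):
    p,d,uv,P=pins(cam,save)
    out=[]
    for m in finder.masks_of(cam,q):
        if m["score"]<.3: continue
        k=m["mask"][uv[:,1],uv[:,0]];Q=P[k&(P[:,2]>zlo)&(P[:,2]<.075)]
        if len(Q)<50: continue
        c=np.median(Q,0)
        if not(box[0]<c[0]<box[1] and box[2]<c[1]<box[3]): continue
        (cx,cy),(w,h),a=cv2.minAreaRect((Q[:,:2]*1000).astype(np.float32))
        vx,vy,x0,y0=cv2.fitLine((Q[:,:2]*1000).astype(np.float32),cv2.DIST_L2,0,.01,.01).ravel()
        a=np.degrees(np.arctan2(vy,vx))%180
        out.append((c[1],m["score"],dict(rect=(round(cx),round(cy),round(w),round(h)),line=(round(float(x0),1),round(float(y0),1)),axis_deg=round(float(a),1),top=round(float(np.percentile(Q[:,2],90)),4),col=p[uv[k][:,1],uv[k][:,0]].mean(0).round().tolist())))
    return sorted(out,key=lambda o:-o[0]),p
E
python3 - <<'E'
from h import *
o,p=fit_masks()
for x in o:print(x)
cv2.imwrite("pics/crop1.png",cv2.resize(p[190:270,200:460,::-1],None,fx=3,fy=3,interpolation=cv2.INTER_CUBIC))
o,_=fit_masks(q="pan",zlo=.04,box=(.2,.8,.2,.7))
for x in o:print(x)
for x in fit_masks(cam="side")[0]:print(x)
for x in fit_masks(cam="side",q="pan",zlo=.04,box=(.2,.8,.2,.7))[0]:print(x)
E
```

```text
(np.float64(0.14750482215532432), 0.7, {'rect': (509, 146, 120, 30), 'line': (508.1, 147.0), 'axis_deg': 87.2, 'top': 0.0541, 'col': [162.0, 117.0, 72.0]})
(np.float64(-0.0003799279261458028), 0.81, {'rect': (507, -1, 31, 120), 'line': (506.2, -0.9), 'axis_deg': 96.7, 'top': 0.0544, 'col': [161.0, 116.0, 73.0]})
(np.float64(-0.16954416318063678), 0.77, {'rect': (467, -170, 121, 35), 'line': (466.4, -169.2), 'axis_deg': 80.0, 'top': 0.0547, 'col': [163.0, 118.0, 74.0]})
(np.float64(0.40968384189824136), 0.73, {'rect': (495, 394, 212, 172), 'line': (499.0, 399.1), 'axis_deg': 11.0, 'top': 0.055, 'col': [137.0, 139.0, 131.0]})
(np.float64(0.1563514527603806), 0.66, {'rect': (510, 150, 125, 29), 'line': (508.9, 154.9), 'axis_deg': 88.0, 'top': 0.0531, 'col': [142.0, 113.0, 81.0]})
(np.float64(0.011367799124942235), 0.72, {'rect': (506, 15, 29, 147), 'line': (506.4, 10.1), 'axis_deg': 96.4, 'top': 0.0533, 'col': [143.0, 113.0, 80.0]})
(np.float64(-0.1575168140217773), 0.69, {'rect': (468, -165, 124, 34), 'line': (467.5, -158.3), 'axis_deg': 79.7, 'top': 0.0535, 'col': [139.0, 109.0, 77.0]})
(np.float64(0.4342822444712277), 0.78, {'rect': (495, 398, 210, 172), 'line': (500.5, 409.0), 'axis_deg': 132.3, 'top': 0.0543, 'col': [128.0, 126.0, 117.0]})
```

View pics/crop1.png

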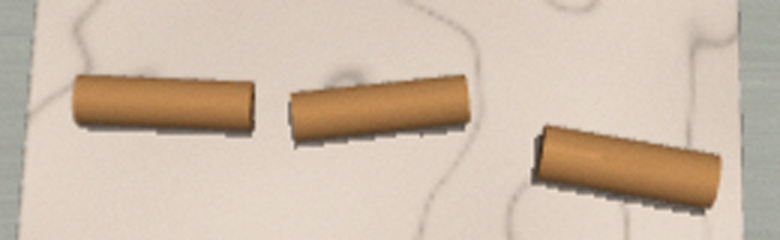

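The crop shows three plain tan pins on the slab and no pink or purple among them. These are the ones to test. I start with the right pin, "R", at (409,245).

```bash
cat > go.py <<'E'
import sys
from h import *
def go(x,y,z,yaw):
    s=arm.get_state();r=R.from_euler('xyz',s["ee_rot"])
    d=r.inv().apply(np.array([x,y,z])-s["eef_pos"])
    dy=(yaw-np.degrees(s["ee_rot"][2])+180)%360-180
    print("t",round(s["t"],2),"pos",np.round(s["eef_pos"],4),"rot",np.round(np.degrees(s["ee_rot"]),2),"F",np.round(s["force"],1),"w",round(s["width"],4))
    print("ROW",np.round(d,4).tolist(),round(-dy,1))
if __name__=="__main__": go(*map(float,sys.argv[1:5]))
E
python3 go.py .460 -.168 .30 -100
```

```text
t 1.05 pos [ 0.1831 -0.6497  0.4047] rot [-180.     -0.   -164.26] F [-0.3  0.2 -0.2] w 0.0878
ROW [-0.3972, 0.3885, 0.1047] -64.3
```

Call:
play_rows([
  [[-0.397,0.388,0.105,-64],[-0.397,0.388,0.105,-64],[-0.397,0.388,0.105,-64],[-0.397,0.388,0.105,-64],[-0.397,0.388,0.105,-64]],
], grip=255, newtons=20)

```text
t: 1.68
eef_pos: [0.3369, -0.3818, 0.3466]
ee_rot: [-3.141, -0.0, -1.923]
force: [1.3, -0.7, 0.3]
width: 0.043
```

```bash
python3 go.py .460 -.168 .25 -100
```

```text
t 1.68 pos [ 0.3369 -0.3818  0.3466] rot [-1.7994e+02 -1.0000e-02 -1.1019e+02] F [ 1.3 -0.7  0.3] w 0.043
ROW [-0.2432, -0.0416, 0.0966] -10.2
```

Call:
play_rows([
  [[-0.243,-0.042,0.09,-10],[-0.243,-0.042,0.09,-10],[-0.243,-0.042,0.09,-10],[-0.243,-0.042,0.09,-10],[-0.243,-0.042,0.09,-10]],
])

```text
t: 2.3
eef_pos: [0.4621, -0.1681, 0.2556]
ee_rot: [3.14, -0.0, -1.751]
force: [-0.1, -0.7, 0.6]
width: 0.0009
```

```bash
python3 go.py .460 -.168 .238 -100
```

```text
t 2.3 pos [ 0.4621 -0.1681  0.2556] rot [ 1.7994e+02 -1.0000e-02 -1.0033e+02] F [-0.1 -0.7  0.6] w 0.0009
ROW [0.0003, 0.002, 0.0176] -0.3
```

Call:
play_rows([
  [[0,0.002,0.01,0],[0,0.002,0.018,0],[0,0.002,0.02,0],[0,0.002,0.02,0]],
])

```text
t: 2.8
eef_pos: [0.4586, -0.1711, 0.2366]
ee_rot: [3.142, -0.0, -1.756]
force: [-0.1, 0.7, -0.6]
width: 0.0009
```

Call:
play_rows([
  [[0,0,0.001,0],[0,0,0.002,0],[0,0,0.002,0]],
])

```text
t: 3.18
eef_pos: [0.4589, -0.1704, 0.2347]
ee_rot: [-3.141, 0.0, -1.755]
force: [0.2, -0.3, 0.1]
width: 0.0006
```

Call:
play_rows([
  [[0,0,0.001,0],[0,0,0.001,0]],
])

```text
t: 3.42
eef_pos: [0.4589, -0.1703, 0.2335]
ee_rot: [3.141, -0.0, -1.755]
force: [0.3, 1.2, 0.6]
width: 0.0006
```

Call:
play_rows([
  [[0,0,0.001,0],[0,0,0.001,0]],
])

```text
t: 3.68
eef_pos: [0.4589, -0.1703, 0.2325]
ee_rot: [3.141, -0.0, -1.755]
force: [0.9, 0.2, -0.4]
width: 0.0008
```

Call:
play_rows([
  [[0,0,0.0007,0],[0,0,0.0007,0]],
])

```text
t: 3.92
eef_pos: [0.4592, -0.1704, 0.2322]
ee_rot: [-3.141, -0.0, -1.754]
force: [-0.5, 0.2, 4.4]
width: 0.0005
```

Call:
play_rows([
  [[0,-0.003,0,0],[0,-0.006,0,0],[0,-0.008,0,0],[0,-0.008,0,0]],
])

```text
t: 4.42
eef_pos: [0.4679, -0.1719, 0.2333]
ee_rot: [-3.139, 0.0, -1.754]
force: [-0.6, 0.9, 14.0]
width: 0.0005
```

Call:
play_rows([
  [[0,0,-0.0006,0],[0,-0.002,-0.0007,0],[0,-0.004,-0.0008,0],[0,-0.004,-0.0008,0]],
])

```text
t: 4.92
eef_pos: [0.4716, -0.1725, 0.2337]
ee_rot: [-3.139, 0.0, -1.754]
force: [-1.7, 1.5, 10.5]
width: 0.0001
```

Call:
play_rows([
  [[0,-0.002,-0.0003,0],[0,-0.004,-0.0006,0],[0,-0.005,-0.0007,0],[0,-0.005,-0.0007,0]],
])

```text
t: 5.42
eef_pos: [0.4763, -0.1734, 0.2342]
ee_rot: [-3.14, 0.0, -1.754]
force: [-0.3, 1.4, 8.3]
width: 0.0006
```

Call:
play_rows([
  [[0,-0.002,-0.0002,0],[0,-0.004,-0.0004,0],[0,-0.005,-0.0005,0],[0,-0.005,-0.0005,0],[0,-0.005,-0.0005,0]],
])

```text
t: 6.05
eef_pos: [0.4812, -0.1742, 0.2346]
ee_rot: [-3.14, 0.0, -1.754]
force: [-0.2, 1.5, 6.5]
width: 0.0002
```

```bash
python3 - <<'E'
from h import *
for x in fit_masks(save="pics/top1.png")[0]:print(x)
E
```

```text
(np.float64(0.16832418829839527), 0.8, {'rect': (509, 158, 30, 95), 'line': (509.4, 167.6), 'axis_deg': 89.4, 'top': 0.0539, 'col': [217.0, 167.0, 107.0]})
(np.float64(-0.13357456075233912), 0.71, {'rect': (478, -164, 103, 33), 'line': (482.5, -137.5), 'axis_deg': 65.3, 'top': 0.0565, 'col': [130.0, 95.0, 61.0]})
```

Call:
play_rows([
  [[0,0,-0.01,0],[0,0,-0.04,0],[0,0,-0.06,0],[0.0,0.06,-0.06,0],[0.0,0.09,-0.06,0]],
])

```text
t: 6.78
eef_pos: [0.3894, -0.1578, 0.2938]
ee_rot: [3.14, 0.0, -1.756]
force: [0.4, 0.8, 0.8]
width: 0.0008
```

```bash
python3 - <<'E'
from h import *
for c in ("top","side"):
  for x in fit_masks(c,save=f"pics/{c}2.png")[0]:print(c,x)
E
python3 go.py .500 -.001 .250 -83.5
```

```text
top (np.float64(0.20149515672356383), 0.59, {'rect': (511, 202, 10, 26), 'line': (510.8, 201.9), 'axis_deg': 174.6, 'top': 0.0542, 'col': [213.0, 166.0, 114.0]})
side (np.float64(0.15622304020567318), 0.78, {'rect': (510, 150, 123, 30), 'line': (508.8, 154.9), 'axis_deg': 88.3, 'top': 0.0531, 'col': [135.0, 106.0, 75.0]})
side (np.float64(0.011017558786891313), 0.73, {'rect': (506, 16, 29, 150), 'line': (506.7, 9.5), 'axis_deg': 96.5, 'top': 0.0531, 'col': [137.0, 108.0, 77.0]})
side (np.float64(-0.1567083373874043), 0.78, {'rect': (467, -165, 124, 33), 'line': (466.1, -159.1), 'axis_deg': 80.1, 'top': 0.0536, 'col': [114.0, 89.0, 63.0]})
t 6.97 pos [ 0.392  -0.1579  0.2946] rot [-1.7992e+02  1.0000e-02 -1.0051e+02] F [ 0.5  0.3 -0.5] w 0.0005
ROW [-0.1739, -0.0775, 0.0448] -17.0
```

R lifted by about 2 mm, pushed back and has rolled back to x≈0.467, so it looks like the worn one. Next is the middle pin, M.

Call:
play_rows([
  [[-0.06,-0.026,-0.01,-8],[-0.12,-0.052,0,-17],[-0.174,-0.078,0.03,-17],[-0.174,-0.078,0.045,-17],[-0.174,-0.078,0.045,-17]],
])

```text
t: 7.6
eef_pos: [0.5012, -0.0004, 0.2471]
ee_rot: [3.138, -0.001, -1.457]
force: [-0.1, 0.0, 1.0]
width: 0.0004
```

```bash
python3 go.py .500 -.001 .2335 -83.5
```

```text
t 7.6 pos [ 5.012e-01 -4.000e-04  2.471e-01] rot [ 1.7977e+02 -6.0000e-02 -8.3470e+01] F [-0.1  0.   1. ] w 0.0004
ROW [0.0005, 0.0012, 0.0136] 0.0
```

Call:
play_rows([
  [[0,0,0.01,0],[0,0,0.014,0],[0,0,0.014,0],[0,0,0.014,0]],
])

```text
t: 8.1
eef_pos: [0.5006, -0.0014, 0.2354]
ee_rot: [-3.141, 0.0, -1.458]
force: [-0.4, 0.2, -0.4]
width: 0.0005
```

Call:
play_rows([
  [[0,0,0.001,0],[0,0,0.001,0]],
])

```text
t: 8.35
eef_pos: [0.5005, -0.0011, 0.234]
ee_rot: [-3.141, 0.0, -1.458]
force: [-0.3, 0.3, -0.2]
width: 0.0004
```

Call:
play_rows([
  [[0,0,0.001,0],[0,0,0.001,0]],
])

```text
t: 8.6
eef_pos: [0.5005, -0.0011, 0.2328]
ee_rot: [3.141, -0.0, -1.458]
force: [-0.6, -0.5, -0.0]
width: 0.0004
```

Call:
play_rows([
  [[0,0,0.0007,0],[0,0,0.0007,0]],
])

```text
t: 8.85
eef_pos: [0.5006, -0.0011, 0.2322]
ee_rot: [-3.142, -0.0, -1.458]
force: [-0.7, 0.5, 0.5]
width: 0.0007
```

Call:
play_rows([
  [[0,0,0.0006,0],[0,0,0.0006,0]],
])

```text
t: 9.1
eef_pos: [0.5009, -0.001, 0.232]
ee_rot: [-3.141, 0.0, -1.458]
force: [0.2, 0.6, 4.2]
width: 0.0002
```

Call:
play_rows([
  [[0,-0.003,0,0],[0,-0.006,0,0],[0,-0.008,0,0],[0,-0.008,0,0]],
])

```text
t: 9.6
eef_pos: [0.5092, -0.0, 0.2322]
ee_rot: [-3.14, 0.0, -1.458]
force: [0.5, -0.7, 7.0]
width: 0.0003
```

Call:
play_rows([
  [[0,-0.003,0,0],[0,-0.006,0,0],[0,-0.008,0,0],[0,-0.008,0,0]],
])

```text
t: 10.1
eef_pos: [0.5172, 0.0009, 0.2323]
ee_rot: [-3.14, 0.0, -1.458]
force: [0.4, 0.1, 8.0]
width: 0.0005
```

Call:
play_rows([
  [[0,-0.003,0,0],[0,-0.006,0,0],[0,-0.008,0,0],[0,-0.01,0,0],[0,-0.01,0,0]],
])

```text
t: 10.72
eef_pos: [0.5269, 0.002, 0.232]
ee_rot: [-3.14, 0.0, -1.458]
force: [1.5, 1.3, 5.4]
width: 0.0001
```

Call:
play_rows([
  [[0,0,0,0],[0,0,-0.003,0],[0,0,-0.02,0],[0,0.02,-0.05,0],[0,0.03,-0.05,0]],
])

```text
t: 11.35
eef_pos: [0.4962, -0.0016, 0.2831]
ee_rot: [-3.139, 0.001, -1.458]
force: [1.7, -0.5, -0.4]
width: 0.0006
```

```bash
python3 - <<'E'
from h import *
for c in ("top","side"):
  for x in fit_masks(c)[0]:print(c,x)
E
python3 go.py .502 .147 .235 -92.2
```

```text
top (np.float64(0.11845247385068827), 0.76, {'rect': (507, 126, 79, 29), 'line': (505.1, 119.5), 'axis_deg': 94.7, 'top': 0.0542, 'col': [203.0, 153.0, 98.0]})
top (np.float64(0.048147676174480784), 0.57, {'rect': (518, 0, 30, 120), 'line': (513.6, 37.4), 'axis_deg': 92.2, 'top': 0.0544, 'col': [140.0, 103.0, 68.0]})
top (np.float64(-0.16982100559160956), 0.61, {'rect': (467, -169, 120, 35), 'line': (466.4, -169.6), 'axis_deg': 80.2, 'top': 0.0549, 'col': [207.0, 159.0, 105.0]})
side (np.float64(0.15587407140510956), 0.65, {'rect': (510, 151, 123, 29), 'line': (508.8, 154.5), 'axis_deg': 88.1, 'top': 0.0531, 'col': [142.0, 112.0, 80.0]})
side (np.float64(0.08494984988564253), 0.65, {'rect': (684, 79, 60, 59), 'line': (684.8, 81.2), 'axis_deg': 116.6, 'top': 0.0542, 'col': [94.0, 93.0, 85.0]})
side (np.float64(0.011545837096470168), 0.87, {'rect': (520, 5, 30, 123), 'line': (519.3, 10.2), 'axis_deg': 96.9, 'top': 0.0531, 'col': [112.0, 87.0, 61.0]})
side (np.float64(-0.14440197748269012), 0.62, {'rect': (469, -159, 113, 33), 'line': (469.0, -150.8), 'axis_deg': 80.5, 'top': 0.0531, 'col': [133.0, 105.0, 75.0]})
t 11.55 pos [ 0.4964 -0.0016  0.281 ] rot [ 1.7995e+02 -1.0000e-02 -8.3540e+01] F [0.1 1.2 0.2] w 0.0002
ROW [-0.147, -0.0224, 0.046] 8.7
```

M rolled about 13 mm, from x 0.507 to 0.520, without lifting, and it stayed there: true. R is back at x 0.467. Next is the left pin, L.

Call:
play_rows([
  [[-0.06,-0.01,0,4],[-0.12,-0.02,0.01,8.7],[-0.147,-0.022,0.035,8.7],[-0.147,-0.022,0.045,8.7],[-0.147,-0.022,0.045,8.7]],
])

```text
t: 12.18
eef_pos: [0.5017, 0.1467, 0.2351]
ee_rot: [3.139, -0.002, -1.61]
force: [-0.1, 0.2, -0.6]
width: 0.0007
```

```bash
python3 go.py .502 .147 .2335 -92.2
```

```text
t 12.18 pos [0.5017 0.1467 0.2351] rot [ 1.7985e+02 -1.2000e-01 -9.2230e+01] F [-0.1  0.2 -0.6] w 0.0007
ROW [-0.0004, -0.0003, 0.0016] -0.0
```

Call:
play_rows([
  [[0,0,0.001,0],[0,0,0.0015,0],[0,0,0.0015,0]],
])

```text
t: 12.55
eef_pos: [0.5021, 0.1466, 0.2356]
ee_rot: [-3.141, 0.001, -1.611]
force: [-0.4, -0.3, -0.5]
width: 0.0005
```

Call:
play_rows([
  [[0,0,0.0007,0],[0,0,0.0007,0]],
])

```text
t: 12.8
eef_pos: [0.5019, 0.1469, 0.2345]
ee_rot: [-3.141, 0.0, -1.61]
force: [-0.2, -0.2, -0.3]
width: 0.0002
```

Call:
play_rows([
  [[0,0,0.001,0],[0,0,0.0015,0],[0,0,0.0015,0]],
])

```text
t: 13.18
eef_pos: [0.5019, 0.147, 0.2328]
ee_rot: [3.141, -0.0, -1.61]
force: [-1.7, 0.5, -0.6]
width: 0.0007
```

Call:
play_rows([
  [[0,0,0.0007,0],[0,0,0.0007,0]],
])

```text
t: 13.42
eef_pos: [0.5019, 0.1471, 0.2322]
ee_rot: [-3.142, 0.0, -1.61]
force: [0.8, -0.2, 0.4]
width: 0.0007
```

Call:
play_rows([
  [[0,0,0.0006,0],[0,0,0.0006,0]],
])

```text
t: 13.68
eef_pos: [0.5021, 0.1471, 0.2319]
ee_rot: [-3.141, 0.0, -1.61]
force: [-0.2, -1.1, 2.8]
width: 0.0002
```

Call:
play_rows([
  [[0,-0.003,0,0],[0,-0.006,0,0],[0,-0.008,0,0],[0,-0.008,0,0]],
])

```text
t: 14.18
eef_pos: [0.5106, 0.1468, 0.2322]
ee_rot: [-3.14, 0.0, -1.61]
force: [-0.0, -1.8, 7.2]
width: 0.0003
```

Call:
play_rows([
  [[0,-0.003,0,0],[0,-0.006,0,0],[0,-0.008,0,0],[0,-0.008,0,0]],
])

```text
t: 14.68
eef_pos: [0.5187, 0.1465, 0.2323]
ee_rot: [-3.14, 0.0, -1.61]
force: [-0.1, -1.1, 7.2]
width: 0.0005
```

Call:
play_rows([
  [[0,-0.003,0,0],[0,-0.006,0,0],[0,-0.008,0,0],[0,-0.01,0,0],[0,-0.01,0,0]],
])

```text
t: 15.3
eef_pos: [0.5286, 0.1462, 0.2321]
ee_rot: [-3.14, 0.001, -1.61]
force: [0.3, -0.5, 5.7]
width: 0.0003
```

Call:
play_rows([
  [[0,0,0,0],[0,0,-0.003,0],[0,0,-0.02,0],[0,0.02,-0.06,0],[0,0.06,-0.08,0]],
])

```text
t: 15.92
eef_pos: [0.4683, 0.1486, 0.3128]
ee_rot: [-3.141, 0.0, -1.611]
force: [-1.3, 0.3, 0.4]
width: 0.001
```

```bash
python3 - <<'E'
from h import *
for c in ("top","side"):
  for x in fit_masks(c)[0]:print(c,x)
E
python3 go.py .469 -.170 .30 -100
```

```text
top (np.float64(0.0016632440622488262), 0.66, {'rect': (520, 1, 32, 120), 'line': (519.0, 0.6), 'axis_deg': 96.8, 'top': 0.0544, 'col': [198.0, 147.0, 92.0]})
top (np.float64(-0.1693257803841289), 0.63, {'rect': (467, -170, 120, 35), 'line': (466.4, -169.1), 'axis_deg': 80.0, 'top': 0.0547, 'col': [192.0, 143.0, 92.0]})
side (np.float64(0.15617177319282838), 0.92, {'rect': (523, 149, 125, 29), 'line': (522.0, 154.5), 'axis_deg': 87.8, 'top': 0.0531, 'col': [123.0, 97.0, 70.0]})
side (np.float64(0.04244502967899233), 0.57, {'rect': (522, 27, 27, 82), 'line': (520.4, 38.9), 'axis_deg': 104.6, 'top': 0.053, 'col': [145.0, 115.0, 83.0]})
side (np.float64(-0.19145296326528072), 0.8, {'rect': (465, -176, 100, 33), 'line': (461.5, -189.7), 'axis_deg': 84.8, 'top': 0.0536, 'col': [156.0, 124.0, 89.0]})
t 16.12 pos [0.4675 0.1484 0.3121] rot [-1.7995e+02  6.0000e-02 -9.2190e+01] F [ 0.1  0.1 -0.6] w 0.0002
ROW [0.3181, -0.0137, 0.0118] 7.8
```

L moved to x≈0.522 and stayed, with no lift: true. R is the worn one, so I grasp it.

Call:
play_rows([
  [[0.318,-0.014,0.01,8],[0.318,-0.014,0.01,8],[0.318,-0.014,0.01,8],[0.318,-0.014,0.01,8],[0.318,-0.014,0.01,8]],
], grip=0)

```text
t: 16.75
eef_pos: [0.4697, -0.1663, 0.3009]
ee_rot: [3.141, -0.0, -1.749]
force: [1.9, 0.6, -0.6]
width: 0.0447
```

```bash
python3 go.py .468 -.170 .2025 -100
```

```text
t 16.75 pos [ 0.4697 -0.1663  0.3009] rot [ 1.7994e+02 -2.0000e-02 -1.0024e+02] F [ 1.9  0.6 -0.6] w 0.0447
ROW [0.0039, 0.0009, 0.0984] -0.2
```

Call:
play_rows([
  [[0,0.001,0.02,0],[0,0.001,0.03,0],[0,0.001,0.03,0],[0,0.001,0.03,0],[0,0.001,0.03,0]],
])

```text
t: 17.38
eef_pos: [0.4689, -0.1631, 0.2724]
ee_rot: [-3.14, 0.0, -1.748]
force: [0.0, 0.2, 0.6]
width: 0.0869
```

```bash
python3 go.py .468 -.170 .2025 -100
```

```text
t 17.38 pos [ 0.4689 -0.1631  0.2724] rot [-1.7994e+02  1.0000e-02 -1.0015e+02] F [0.  0.2 0.6] w 0.0869
ROW [0.0069, -0.0002, 0.0699] -0.1
```

Call:
play_rows([
  [[0.007,0,0.03,0],[0.007,0,0.055,0],[0.007,0,0.067,0],[0.007,0,0.069,0],[0.007,0,0.069,0]],
])

```text
t: 18.0
eef_pos: [0.4677, -0.1706, 0.2034]
ee_rot: [-3.141, 0.0, -1.749]
force: [0.1, -0.3, 0.7]
width: 0.0876
```

Call:
play_rows([
  [[0,0,0,0],[0,0,0,0],[0,0,0,0],[0,0,0,0],[0,0,0,0]],
], grip=255, newtons=15)

```text
t: 18.62
eef_pos: [0.4672, -0.1707, 0.2028]
ee_rot: [3.142, -0.0, -1.75]
force: [-0.3, -0.2, -0.5]
width: 0.0431
```

Call:
play_rows([
  [[0,0,0,0],[0,0,0,0],[0,0,0,0]],
])

```text
t: 19.0
eef_pos: [0.4673, -0.1707, 0.2028]
ee_rot: [-3.141, -0.0, -1.749]
force: [0.0, -0.5, -0.6]
width: 0.0374
```

The grip stopped at 37–38 mm across, which matches the oval pin. Now I lift it.

Call:
play_rows([
  [[0,0,-0.01,0],[0,0,-0.04,0],[0,0,-0.08,0],[0,0,-0.11,0],[0,0,-0.11,0]],
], newtons=25)

```text
t: 19.62
eef_pos: [0.4678, -0.1708, 0.3158]
ee_rot: [-3.136, 0.001, -1.749]
force: [0.6, 0.3, -1.1]
width: 0.037
```

```bash
python3 go.py .495 .396 .30 -90
```

```text
t 19.62 pos [ 0.4678 -0.1708  0.3158] rot [-1.7969e+02  5.0000e-02 -1.0022e+02] F [ 0.6  0.3 -1.1] w 0.037
ROW [-0.5626, 0.0739, 0.0158] -10.2
```

Call:
play_rows([
  [[-0.05,0.007,0,-1],[-0.11,0.014,0,-2],[-0.17,0.022,0,-4],[-0.23,0.03,0,-6],[-0.29,0.038,0,-8]],
])

```text
t: 20.25
eef_pos: [0.4807, 0.1232, 0.3124]
ee_rot: [3.141, -0.0, -1.609]
force: [1.5, 0.0, -1.1]
width: 0.0371
```

```bash
python3 go.py .495 .396 .29 -90
```

```text
t 20.25 pos [0.4807 0.1232 0.3124] rot [ 1.7996e+02 -2.0000e-02 -9.2170e+01] F [ 1.5  0.  -1.1] w 0.0371
ROW [-0.2732, -0.004, 0.0223] -2.2
```

Call:
play_rows([
  [[-0.06,-0.001,0,-1],[-0.12,-0.002,0,-2],[-0.18,-0.003,0.01,-2],[-0.23,-0.004,0.02,-2],[-0.273,-0.004,0.02,-2]],
])

```text
t: 20.88
eef_pos: [0.4953, 0.3956, 0.2907]
ee_rot: [3.139, -0.003, -1.575]
force: [0.7, 0.6, -0.4]
width: 0.0371
```

Call:
play_rows([
  [[0,0,0,0],[0,0,0,0]],
])

```text
t: 21.12
eef_pos: [0.4956, 0.3936, 0.2917]
ee_rot: [3.14, -0.002, -1.575]
force: [0.4, -0.3, -1.3]
width: 0.0372
```

```bash
python3 go.py .495 .396 .19 -90
python3 - <<'E'
from h import *
p,d=cams.grab_frame("side");q,_=cams.grab_frame("top")
cv2.imwrite("pics/pre.png",cv2.resize(np.hstack([p,q])[:,:,::-1],(800,300)))
E
```

```text
t 21.12 pos [0.4956 0.3936 0.2917] rot [ 1.7992e+02 -9.0000e-02 -9.0230e+01] F [ 0.4 -0.3 -1.3] w 0.0372
ROW [-0.0026, 0.0005, 0.1017] -0.2
```

View pics/pre.png

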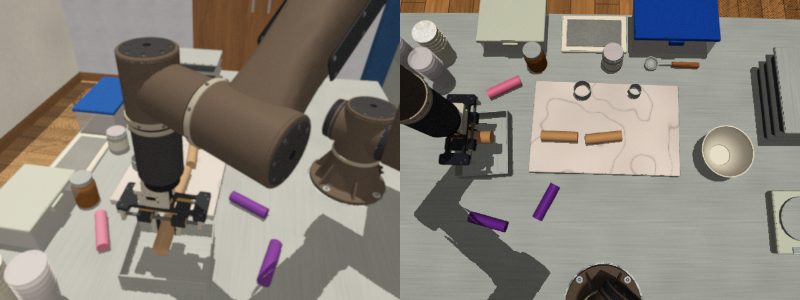

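The side view shows the pin held level over the pan at about (165,235). The top view shows the two true pins on the slab at (560,136) and (604,138). Now I lower it.

Call:
play_rows([
  [[-0.001,0,0.03,0],[-0.002,0,0.06,0],[-0.002,0,0.08,0],[-0.002,0,0.09,0],[-0.002,0,0.09,0]],
])

```text
t: 21.85
eef_pos: [0.4962, 0.3954, 0.2026]
ee_rot: [3.141, -0.001, -1.576]
force: [0.4, -0.3, -1.2]
width: 0.0374
```

Call:
play_rows([
  [[0,0,0.004,0],[0,0,0.008,0],[0,0,0.01,0],[0,0,0.01,0]],
])

```text
t: 22.35
eef_pos: [0.496, 0.3961, 0.1927]
ee_rot: [3.142, -0.0, -1.575]
force: [0.4, -0.2, -1.3]
width: 0.0379
```

Down another 3 mm, then open; the fingers have room, since the pan is about 200 mm inside along x.

Call:
play_rows([
  [[0,0,0.002,0],[0,0,0.003,0],[0,0,0.003,0]],
])

```text
t: 22.72
eef_pos: [0.496, 0.396, 0.1897]
ee_rot: [3.141, -0.0, -1.575]
force: [0.8, -0.8, -0.3]
width: 0.0374
```

Call:
play_rows([
  [[0,0,0,0],[0,0,0,0],[0,0,0,0],[0,0,0,0],[0,0,0,0]],
], grip=0)

```text
t: 23.35
eef_pos: [0.4961, 0.3961, 0.1898]
ee_rot: [-3.142, 0.0, -1.575]
force: [0.2, 0.3, -0.6]
width: 0.0818
```

Call:
play_rows([
  [[0,0,0,0],[0,0,0,0],[0,0,0,0]],
])

```text
t: 23.72
eef_pos: [0.4961, 0.3961, 0.1898]
ee_rot: [3.142, 0.0, -1.575]
force: [-1.1, -0.5, 0.4]
width: 0.0878
```

Call:
play_rows([
  [[0,0,-0.03,0],[0,0,-0.08,0],[0,0,-0.13,0],[0,0,-0.18,0],[0,0,-0.2,0]],
])

```text
t: 24.35
eef_pos: [0.4964, 0.3962, 0.3937]
ee_rot: [-3.138, 0.004, -1.575]
force: [-1.0, -0.3, -0.6]
width: 0.0876
```

```bash
python3 go.py .35 .396 .40 -90
```

```text
t 24.35 pos [0.4964 0.3962 0.3937] rot [-179.8     0.23  -90.23] F [-1.  -0.3 -0.6] w 0.0876
ROW [0.0008, 0.1463, -0.0068] -0.2
```

Call:
play_rows([
  [[0.05,0.03,0,0],[0.1,0.06,0,0],[0.15,0.09,0,0],[0.2,0.1,0,0],[0.2,0.1,0,0]],
])

```text
t: 24.98
eef_pos: [0.3939, 0.1936, 0.3904]
ee_rot: [-3.141, 0.001, -1.577]
force: [-0.2, 1.6, 0.4]
width: 0.0875
```

Call:
play_rows([
  [[0.05,0,0,0],[0.1,0,0,0],[0.1,0,0,0],[0.1,0,0,0],[0.1,0,0,0]],
])

```text
t: 25.6
eef_pos: [0.3951, 0.0974, 0.3898]
ee_rot: [-3.142, 0.0, -1.574]
force: [0.4, -0.0, 0.3]
width: 0.0875
```

```bash
python3 - <<'E'
from h import *
for c in ("top","side"):
  for x in fit_masks(c)[0]:print(c,x)
  for x in fit_masks(c,zlo=.02,box=(.3,.6,.28,.5))[0]:print("pan?",x)
  for q in ("cutter_big","bowl"): print(q,[(round(r["score"],2),np.round(r["xyz"],3).tolist()) for r in finder.find_in(c,q)][:3])
p,d=cams.grab_frame("side");q,_=cams.grab_frame("top")
cv2.imwrite("pics/end.png",cv2.resize(np.hstack([p,q])[:,:,::-1],(800,300)))
E
```

```text
top (np.float64(0.0016064694447040003), 0.65, {'rect': (520, 1, 31, 120), 'line': (519.1, 0.7), 'axis_deg': 96.8, 'top': 0.0545, 'col': [201.0, 152.0, 100.0]})
cutter_big [(0.97, [0.686, 0.077, 0.043])]
bowl [(0.81, [0.479, -0.412, 0.031]), (0.2, [0.518, 0.004, 0.054])]
side (np.float64(0.15664089904243284), 0.61, {'rect': (523, 150, 122, 30), 'line': (521.9, 155.1), 'axis_deg': 88.0, 'top': 0.0532, 'col': [144.0, 113.0, 79.0]})
side (np.float64(0.012046696525778944), 0.78, {'rect': (521, 7, 29, 123), 'line': (519.5, 10.4), 'axis_deg': 96.6, 'top': 0.0531, 'col': [144.0, 114.0, 80.0]})
pan? (np.float64(0.4099813083233158), 0.59, {'rect': (495, 409, 39, 139), 'line': (493.1, 408.1), 'axis_deg': 89.8, 'top': 0.0375, 'col': [145.0, 115.0, 81.0]})
cutter_big [(0.82, [0.681, 0.078, 0.044])]
bowl [(0.78, [0.457, -0.334, 0.041])]
```

View pics/end.png

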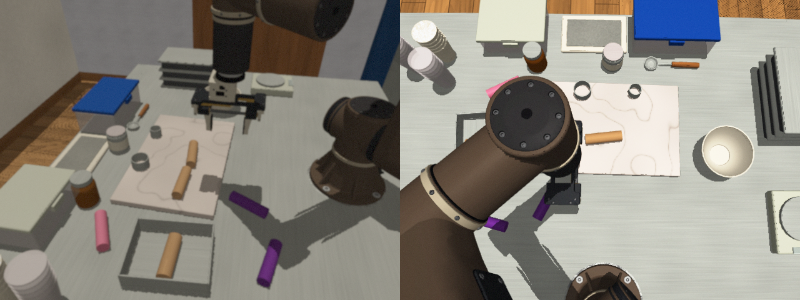

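The side view shows the worn pin flat in the pan at (170,253) and the two true pins on the slab at (192,152) and (182,182). The bowl and cutters have not moved and the arm is clear of everything. I hand the job in.

```bash
python3 -c "
from station import job_done;print(job_done())"
```

```text
the job is handed in; nothing more can be done
None
```

The worn pin was the right-hand one, and it now lies in the steel pan. I handed the job in at about 26 s of the 67 s allowed; `job_done` gives no verdict.

- **Worn pin (right):** it lifted the fingers about 2 mm, the force rose from 4 to 14 N, and it rolled back to x≈0.467 when released. The grip later measured about 37–38 mm across it, which fits the oval shape.
- **True pins (middle and left):** each rolled about 13 mm (roughly 0.75 rad) at 3–8 N without lifting, and stayed where it was left.
- **Final check:** the side camera showed the worn pin flat in the pan at about (0.495, 0.40), with its top at 38 mm, below the 55 mm rim. The true pins were still at x≈0.520 and 0.522 with unchanged top heights. The big cutter had not moved, the small cutter was checked only by eye, and the gripper was clear of everything.
- **Disagreements:** in the last top picture the arm hid the pan and the left pin, so those two were confirmed from the side view only. The side view's last bowl position was about 80–100 mm off, probably because the arm was partly in the way. The top view put the bowl where it started, within 1 mm.
- **Force limit:** the highest force I read was 14 N against the 25 N limit, but readings come only at the end of each move, so a higher brief peak would not have shown.

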